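# Balance a drip hanger bar on the knife edge and set its hanging clip there

## Robot

A 7-joint arm with a two-finger parallel gripper is mounted at the origin on the work surface. World frame = base frame: x ahead of the robot, y to its left, z up, the work surface at z = 0. Lengths are in m, angles in rad, forces in N, time in s.
With the tool pointing down it reaches from about 0.4 to 0.9 m from the base axis. Payload 5.6 kg.
Tool frame: the origin (TCP) lies midway between the tips of the shut fingers; the grasp point (between the pads) lies 19 mm behind it; z points along the fingers, y is the line along which they close (so a half turn about z gives the same grasp; the last joint's range is limited). The gripper opens to 92 mm and grips with 3 to 60 N. Pads are 20 mm wide; open, the fingers measure 128 mm over their backs; the gripper's body (75 mm by 189 mm) begins 69 mm behind the grasp point.
Start: joints at [1.241, 0.468, -0.012, 1.603, 0.006, 1.071, -0.056], TCP at [0.184, -0.623, 0.215] pointing down, gripper open.
Joint ranges: [-2.53, 2.53], [-0.31, 2.02], [-1.57, 1.55], [0.28, 2.44], [-1.29, 4.43], [0.15, 1.84], [-2.92, 2.92]. Speed limits (rad/s): [2.57, 2.57, 3.14, 3.14, 3.14, 3.14, 3.14].

## Interface

Orientations are given as a 3x3 rotation matrix whose columns are the frame's x, y, z axes.
In Python, from station import env, effector, solver, viewer, workorder, search_frame, tip_of gives the robot as it stands. Calls block until the motion is done:
- env.reach(position, orientation): joint-space move of the TCP to a pose.
- env.movel(position, frame=None, rate=0.15): straight line of the TCP; frame=None keeps the orientation; rate is the mean speed in m/s.
- env.goto_joints(angles): joint-space move.
- effector.release() and effector.grasp(squeeze=None): open the fingers fully, or close them until they stop; squeeze is the grip in N (None keeps the last).
- env.pause(seconds).
- solver.inverse_kinematics(position, orientation): joint angles nearest the present ones, or None.
- env.sense(): the state.
- viewer.read_camera(name): name is "side" or "top"; returns (picture, depth): 420x560x3 uint8, red, green, blue; 420x560 float32, m along the optical axis (not along the pixel's ray), 0 where there is no reading.
- viewer.camera_info(name): a dict with "intrinsics" (3x3 intrinsics, pixels), "dist_coeffs" ([k1, k2, p1, p2, k3] as OpenCV has them; the pictures are not rectified), "eye" and "rotation" of the camera in the world. Camera axes: x right, y up, looking along -z (the intrinsics and any distortion apply to the point x, -y, -z); pixel columns grow to the right and rows downward; lengths in m; the calibration is good to about 2 mm. A picture is of the moment at which its call begins. camera_info takes no time and is no camera call.
A pose or a line that the arm cannot do raises env.PlanningError and nothing moves.
- workorder.finish_job(): hands the job in; it is judged then, once.
Trained networks look in the newest picture that a camera, given by its name, has taken for a name from the list of things; names that differ only in an ending like _2 or _b are one class to them, and where a whole thing is asked for, a point or a joint stands for the part that bears it (a point fixed in the world has none). Each returns a list of dicts, best first, with "score" (0 to 1); they miss things now and then, are a little off and sometimes report something else, mostly with a low value. They report only what shows in the picture. A call takes as long as a camera call. They do not tell look-alikes from the thing itself.
- search_frame(camera, name): "at" ([x, y, z] in m, in world coordinates, good to about 4 mm: the middle of the surface that is visible of it).
- tip_of(camera, name): "at" ([x, y, z] in m, in world coordinates, good to about 4 mm: a listed point, or the origin of a listed thing).
The state is a dict: "t": time; "joint_positions": joint angles; "joint_velocities": joint speeds; "tau": joint torques, N m; "ee_pos": TCP position; "tcp_rot": TCP orientation; "wrist_force": force on the tool from outside, world axes, zero at the start; "moment": the same for the moment, N m; "gripper_width": finger opening in m; "grasp_force": force on a finger pad.
Only numpy, scipy, OpenCV 4.12 (cv2) and the standard library are available. Lean on these libraries where they do the work, as an engineer would, in place of code of your own. Each camera call takes 0.05 s, during which the arm holds its last target. There are 200 camera calls.

## Task

Slide the drip hanger bar gently along the knife edge of the balance stand until, left alone, it rests level there; keep the edge and its pins lightly loaded and do not lift the bar off. Then mark the balance point: set the loose hanging clip upright over the bar, saddle down, right above the knife edge, so that the bar is still level and still on the edge when you let go. Leave everything else where it stands.

Things in the scene. Friction and masses are not known exactly. Their poses are not given: they have to be found in the camera images.
- stand: Balance stand, fixed: grey base plate 100 x 150 x 12 mm, column, dark cross-piece (32 x 164 mm, its top 94 mm up) and a steel knife edge on top. Origin: centre of the base's underside, on the counter; z up. The edge runs along the stand's x axis (34 mm long, flat land 4 mm wide, 125 mm above the counter); the bar lies across it, along the stand's y axis.
- edge (a point): The middle of the knife edge's top, 125 mm above the counter: where the bar must balance and the clip must sit.
- pin (a point): Top of one of the stand's four guide pins, 5 mm thick, at x = +-12.5, y = +-36 mm of the stand (this one +, +). They end 133 mm above the counter, flush with the top of a level bar, and leave the bar 2 mm of play to either side.
- stop (a point): Top of one of the stand's two tilt stops (blocks 22 x 12 mm at y = +-75 mm of the stand, this one +), 117 mm above the counter, 8 mm below the edge. An unbalanced bar lies with its heavy side on a stop, tilted about 0.1 rad.
- bar: Drip hanger bar, loose, lying over the edge between the pins: aluminium, 340 x 16 x 8 mm (360 mm over its blocks), with an end block and a swivelling steel hook under each end; 0.3 to 0.4 kg in all. Origin: middle of the bar's underside; y along the bar towards the big (twin-hook) end, z up. The hooks swing freely along the bar, reach 85 mm below its underside and 37 mm off its centre line.
- bar_top (a point): Middle of the bar's top face. The hooks' weights vary: the balance point lies 10 to 50 mm from here towards the big end. At the start the edge is 2 to 16 mm from here towards the small end, so the big end is down. Within 2 mm of balance the bar lies flat on the edge; about 1 mm farther off it goes down on a stop. It settles in 1 to 3 s.
- big_end (a point): Centre of the big block's flat outer face (26 mm wide, 30 mm high, normal along the bar's +y), a place to push. The block: y = 154 to 180, z = -20 to +10 mm in the bar's frame. A finger that stays in touch with an end holds it by friction and hides the tilt: draw back to see it. Push along the bar's own tilted line, or friction pries it off the edge.
- small_end (a point): Centre of the small block's flat outer face (20 mm wide, 30 mm high, normal along the bar's -y). The block: y = -162 to -180, z = -20 to +10 mm in the bar's frame.
- clip: Hanging clip, loose, black plastic, 30 g, standing on its legs nearer the robot. Saddle 27 mm wide (x), 24 mm long (y, along the bar when seated, either way round). Origin: middle of its seat face, to lie on the bar's top face (8 mm above the underside). Legs reach 7 mm below it, 20 mm apart inside; plate 5 mm thick.
- eye_top (a point): Middle of the top of the clip's hanging eye, 43 mm above the clip's origin. The eye is an upright loop on the saddle plate, 10 mm thick (clip's x) and 24 mm long (clip's y): the place to grip it, clear of bar and pins.
- saline: A 150 mm infusion bottle, loose: to be left alone. Origin: centre of its underside at the start.
- vial: Small glass vial, loose: to be left alone. Origin: centre of its underside at the start.
- vial2: Small amber vial, loose: to be left alone. Origin: centre of its underside at the start.
- tape: Roll of tape, 72 mm across, loose: to be left alone. Origin: centre of its underside at the start.
- bowl: Steel bowl, 110 mm across, loose: to be left alone. Origin: centre of its underside at the start.
- driver: Screwdriver, 160 mm, loose: to be left alone. Origin: centre of its underside at the start.
- pillcup: Small white cup, loose: to be left alone. Origin: centre of its underside at the start.
- swabs: Cardboard box 60 x 100 x 50, loose: to be left alone. Origin: centre of its underside at the start.
Mind the look-alikes: they are no part of the job. What is meant by the clip is not red, and is the smaller of those in its own colour.

How it is judged:
By the outcome, as a careful person would: the job done as asked, in the order asked, and still so for the second after the job is handed in, with the robot touching nothing.
It also fails if it takes over 72 s, if anything falls off the work surface, if the arm or the gripper's body presses on something with over 40 N, if the wrist force passes 120 N, or if a joint passes its speed limit or range.

## Working session

There is one attempt and no reset: what is moved stays moved. The work goes in short steps, each a Python script; the robot and the scene stay as the last script left them, time stands still between calls to the robot, and variables do not carry over. Pictures are saved under pics/ and viewed, at most 10 in all, crops included, and the job is handed in when it is done.

```bash
mkdir -p pics; ls; cat > h.py <<'E'
import numpy as np, cv2
from station import env, effector, solver, viewer, workorder, search_frame, tip_of
def cam(n):
    c=viewer.camera_info(n); return np.array(c["intrinsics"],float),np.array(c["dist_coeffs"],float),np.array(c["eye"],float),np.array(c["rotation"],float)
def unproj(n,uv,depth):
    K,D,e,R=cam(n); uv=np.asarray(uv,float).reshape(-1,1,2)
    p=cv2.undistortPoints(uv,K,D).reshape(-1,2); d=np.asarray(depth).reshape(-1)
    return e+(np.c_[p[:,0]*d,-p[:,1]*d,-d])@R.T
def proj(n,P):
    K,D,e,R=cam(n); q=(np.atleast_2d(P)-e)@R; q=q*[1,-1,-1]
    return cv2.projectPoints(q.reshape(-1,1,3),np.zeros(3),np.zeros(3),K,D)[0].reshape(-1,2)
def shot(n,f=None):
    im,d=viewer.read_camera(n)
    if f: cv2.imwrite(f"pics/{f}.png",im[:,:,::-1])
    return im,d
def cloud(n,d):
    v,u=np.nonzero(d>0); return unproj(n,np.c_[u,v],d[v,u]),u,v
E
python3 - <<'E'
from h import *
np.set_printoptions(precision=4,suppress=True)
for n in("side","top"):
    im,d=shot(n,n+"0"); K,D,e,R=cam(n); print(n,e,R.ravel(),K[0,0],D)
    np.savez(f"{n}0.npz",im=im,d=d)
    for k in("edge","bar_top","big_end","small_end","clip","eye_top","pin","stop","stand","bar"):
        print(k,[(np.round(x["at"],4).tolist(),round(x["score"],2)) for x in tip_of(n,k)[:4]])
print(env.sense()["t"])
E
```

```text
pics
side [ 0.5319 -0.9995  0.6852] [ 0.9983  0.0263 -0.0529 -0.0589  0.5094 -0.8585  0.0044  0.8601  0.51  ] 413.4497873687884 [0.0207 0.     0.     0.     0.    ]
edge [([0.5847, -0.0114, 0.1265], 0.63)]
bar_top [([0.5845, 0.0044, 0.1323], 0.89), ([0.5856, 0.0057, 0.1234], 0.32)]
big_end [([0.5845, -0.0091, 0.0039], 0.28), ([0.4495, -0.3607, -0.0009], 0.2)]
small_end [([0.5996, -0.172, 0.1404], 0.64)]
clip [([0.3634, -0.1348, 0.0066], 0.66), ([0.4469, -0.1177, 0.0042], 0.64), ([0.4785, -0.0605, 0.0077], 0.46)]
eye_top [([0.4434, -0.1215, 0.0495], 0.59), ([0.3591, -0.1365, 0.0761], 0.55), ([0.482, -0.0607, 0.0504], 0.43)]
pin [([0.7809, 0.1339, -0.0001], 0.51)]
stop [([0.5805, 0.063, 0.115], 0.75)]
stand [([0.5892, -0.0123, 0.0026], 0.85)]
bar []
top [ 0.4666 -0.0424  1.3217] [-0.0202  0.9958 -0.0897 -0.9996 -0.022  -0.0189 -0.0208  0.0893  0.9958] 410.9247703435525 [0.0089 0.     0.     0.     0.    ]
edge [([0.5852, -0.0097, 0.1265], 0.81), ([0.5877, 0.0071, 0.1302], 0.46)]
bar_top [([0.5899, 0.0053, 0.133], 0.6)]
big_end [([0.4451, -0.1217, 0.0074], 0.66), ([0.5707, 0.1816, 0.099], 0.63)]
small_end [([0.6032, -0.1712, 0.1366], 0.89)]
clip [([0.4781, -0.0625, 0.006], 0.61), ([0.5899, -0.0094, 0.0005], 0.6), ([0.3555, -0.1307, 0.0071], 0.45), ([0.7622, -0.2594, 0.0051], 0.16)]
eye_top [([0.3641, -0.1328, 0.0651], 0.59), ([0.4444, -0.1198, 0.0507], 0.51), ([0.4778, -0.0592, 0.046], 0.49)]
pin [([0.5934, 0.0275, 0.1407], 0.95)]
stop [([0.579, 0.0669, 0.1196], 0.96), ([0.5969, 0.0281, 0.1389], 0.54), ([0.5703, 0.1817, 0.1003], 0.19)]
stand [([0.5904, -0.0067, -0.0003], 0.87), ([0.5866, -0.0094, 0.1247], 0.58)]
bar [([0.5867, 0.0011, 0.121], 0.9)]
1.1
```

```bash
python3 -c "
import cv2,numpy as np
a=cv2.imread('pics/side0.png');b=cv2.imread('pics/top0.png')
print(a.shape)"
```

```text
(420, 560, 3)
```

View pics/side0.png

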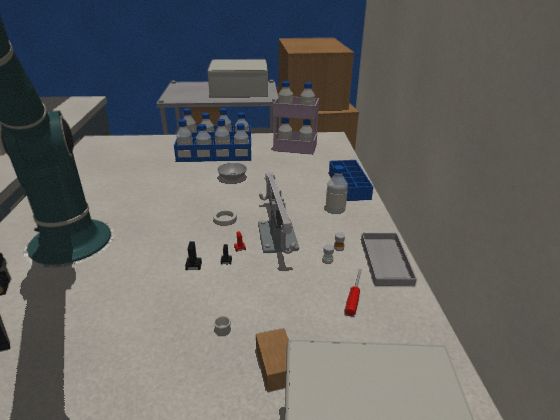

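View pics/top0.png

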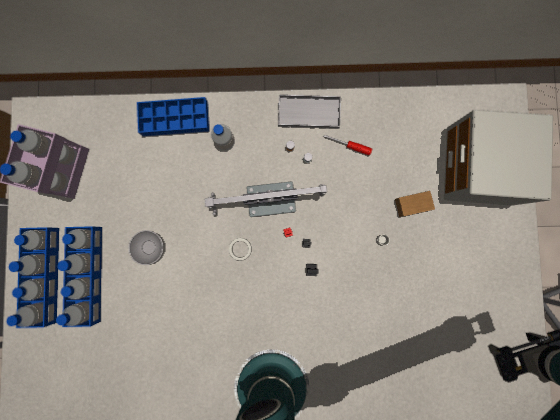

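The side view shows three clips: the big black one at (193,256), the small black one at (226,254), which is the target, and the red one at (239,241). In the top view they are at (311,270), (306,243) and (288,232). The bar runs from (211,201) at the big end to (322,188) at the small end.

```bash
python3 - <<'E'
from h import *
np.set_printoptions(precision=4,suppress=True)
a=np.load("side0.npz");b=np.load("top0.npz")
A=cv2.resize(np.ascontiguousarray(a['im'][215:280,170:260]),None,fx=6,fy=6,interpolation=cv2.INTER_CUBIC)
B=cv2.resize(np.ascontiguousarray(b['im'][215:285,265:335]),None,fx=5.571,fy=5.571,interpolation=cv2.INTER_CUBIC)
B=B[:390,:]; C=np.hstack([B,np.zeros((390,10,3),np.uint8),A[:, :400]])
cv2.imwrite("pics/clips.png",C[:,:,::-1]); print(C.shape)
P,u,v=cloud("top",b['d'])
m=(abs(P[:,0]-.587)<.06)&(abs(P[:,1])<.2)&(P[:,2]>.105)&(P[:,2]<.17)
Q=P[m]
# bar: fit line x = a+b*y robustly
w=np.ones(len(Q),bool)
for i in range(6):
    c=np.polyfit(Q[w,1],Q[w,0],1); r=Q[:,0]-np.polyval(c,Q[:,1]); w=abs(r)<.009
z=np.polyfit(Q[w,1],Q[w,2],1); print("bar x(y)",c,"z(y)",z,w.sum(),"resid z",np.std(Q[w,2]-np.polyval(z,Q[w,1])))
print("y range",Q[w,1].min(),Q[w,1].max())
# base plate
m=(abs(P[:,0]-.587)<.065)&(abs(P[:,1]+.01)<.095)&(P[:,2]>.006)&(P[:,2]<.02)
r=cv2.minAreaRect(P[m,:2].astype(np.float32)*1000); print("base",r,np.median(P[m,2]))
m=(abs(P[:,0]-.587)<.05)&(abs(P[:,1]+.01)<.11)&(P[:,2]>.08)&(P[:,2]<.1)
print("cross",cv2.minAreaRect(P[m,:2].astype(np.float32)*1000),m.sum())
for nm,c0 in(("small",(.445,-.12)),("big",(.36,-.134)),("red",(.479,-.061))):
  for cn,dd in(("top",b['d']),("side",a['d'])):
    P2,_,_=cloud(cn,dd)
    m=(np.hypot(P2[:,0]-c0[0],P2[:,1]-c0[1])<.035)&(P2[:,2]>.008)
    q=P2[m]; h=q[q[:,2]>.02]
    print(nm,cn,m.sum(),q[:,2].max(),cv2.minAreaRect(q[:,:2].astype(np.float32)*1000),"hi",len(h),h[:,:2].mean(0) if len(h) else 0)
t=b['d'][300:380,100:200]; Pt=P[(abs(P[:,0]-.45)<.05)&(abs(P[:,1]-.02)<.05)]; print("table z",Pt[:,2].mean(),Pt[:,2].std())
E
```

```text
(390, 800, 3)
bar x(y) [-0.0839  0.5859] z(y) [-0.1015  0.1322] 713 resid z 0.0032796242949190133
y range -0.17481317052713727 0.18002782254925212
base ((587.094482421875, -7.342948913574219), (183.0430450439453, 130.55995178222656), 84.34619140625) 0.012635306745005903
cross ((586.5462036132812, -12.527572631835938), (32.876399993896484, 160.57472229003906), 4.9543070793151855) 214
small top 66 0.05500420060711697 ((443.77435302734375, -125.35008239746094), (30.61739730834961, 25.21457862854004), 88.80178833007812) hi 24 [ 0.4445 -0.1208]
small side 123 0.05335028158929389 ((444.65673828125, -120.62561798095703), (29.194580078125, 26.461082458496094), 89.74246978759766) hi 70 [ 0.4444 -0.1231]
big top 132 0.07400762395571459 ((354.5869140625, -135.7650909423828), (32.642826080322266, 47.543479919433594), 88.84747314453125) hi 76 [ 0.362  -0.1356]
big side 271 0.07289488957661017 ((360.51513671875, -132.23672485351562), (36.739784240722656, 37.163909912109375), 87.9858627319336) hi 173 [ 0.3617 -0.1383]
red top 63 0.05409655891778731 ((479.4931945800781, -64.79759979248047), (26.007993698120117, 23.477373123168945), 17.17753028869629) hi 24 [ 0.4798 -0.065 ]
red side 119 0.054846962006260935 ((478.82379150390625, -61.11811828613281), (27.000642776489258, 27.60045623779297), 17.03774642944336) hi 68 [ 0.4797 -0.0658]
table z 0.0017186748981829127 0.004922761781994777
```

View pics/clips.png

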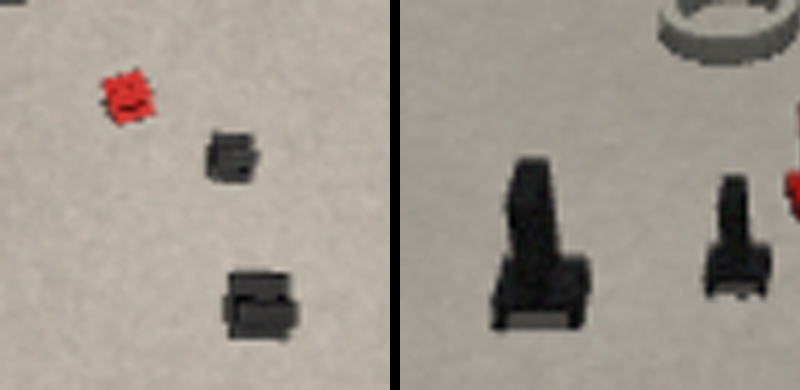

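The crop shows the small clip with its thin eye facing along world x, so its yaw is about 0. The big black clip's saddle ends near x≈0.38, so I'll keep the fingertips above it when picking. Now I'll approach the big end.

```bash
cat >> h.py <<'E'
YAW=np.array([-.0852,1,0]); YAW/=np.linalg.norm(YAW)      # bar/stand y axis in plan
XS=np.array([YAW[1],-YAW[0],0]); EDGE=np.array([.5868,-.0118,.125])
def barfit(d=None,n="top",hi=.2):
    if d is None: d=shot(n)[1]
    P,_,_=cloud(n,d); r=P-EDGE; s=r@YAW; t=r@XS
    m=(abs(t)<.03)&(abs(s)<hi)&(P[:,2]>.10)&(P[:,2]<.16)&(abs(s)>.012); s,t,z=s[m],t[m],P[m,2]
    w=abs(t)<.009
    for i in range(5):
        c=np.polyfit(s[w],z[w],1); k=np.polyfit(s[w],t[w],1)
        w=(abs(t-np.polyval(k,s))<.009)&(abs(z-np.polyval(c,s))<.008)
    return c[0],c[1]+EDGE[2],k,s[w].min(),s[w].max()   # slope, z at edge, lateral fit, extents
def frame(tilt,sgn=1):   # tilt=slope dz/ds
    b=np.array([*YAW[:2]*np.cos(np.arctan(tilt)),np.sin(np.arctan(tilt))]); zt=-np.cross(XS,b); y=sgn*XS
    return np.c_[np.cross(y,zt),y,zt],b
def F(): return np.round(env.sense()["wrist_force"],2)
E
python3 - <<'E'
from h import *
np.set_printoptions(precision=4,suppress=True)
print(barfit())
S=env.sense(); print(S["wrist_force"],S["t"],S["tcp_rot"])
q0=np.array(S["joint_positions"])
c,_=-.1015,0
R,b=frame(c); print(b)
O=EDGE+np.array([0,0,0]);
bz=-R[:,2]
face=EDGE+b*(.015+.180)     # approx, bar frame z=0
start=face+b*(.010+.015)-bz*.010
np.save("start.npy",start)
up=start+[0,0,.16]
for s in(1,-1):
    R,b=frame(c,s); q=solver.inverse_kinematics(up,R); q2=solver.inverse_kinematics(start,R); print(s,q,q2)
E
```

```text
(np.float64(-0.10266487895332498), np.float64(0.2587210684654341), array([0.0012, 0.0004]), np.float64(-0.1642019970415172), np.float64(0.19288004469589207))
[-0.1267  0.2653 -0.2462] 1.15 [[ 0.9592  0.2828 -0.    ]
 [ 0.2828 -0.9592 -0.    ]
 [-0.      0.     -1.    ]]
[-0.0845  0.9913 -0.101 ]
1 [ 0.288   0.6342 -1.0974  1.6092  0.6561  1.3404 -0.8471] [ 0.247   0.84   -1.0355  1.7393  0.883   1.1485 -1.0222]
-1 [ 0.3719  0.7778 -1.3219  1.6048  0.825   1.4556  2.1738] [ 0.3622  1.0672 -1.334   1.733   1.1326  1.379   1.9773]
```

```bash
sed -i 's/c\[1\]+EDGE\[2\],k/c[1],k/' h.py; python3 - <<'E'
from h import *
np.set_printoptions(precision=4,suppress=True)
q=np.array(env.sense()["joint_positions"]); q[0]=-.38; q[6]=-.38-.28+0.3
env.goto_joints(q); S=env.sense(); print(S["t"],S["ee_pos"],S["tcp_rot"][:,1])
start=np.load("start.npy"); up=start+[0,0,.09]
for s in(1,-1):
    R,b=frame(-.1025,s); print(s,solver.inverse_kinematics(up,R),solver.inverse_kinematics(start,R))
E
```

```text
4.4417 [0.6139 0.2138 0.2146] [0.9995 0.0315 0.0002]
1 [-0.4574  0.441   0.0044  1.7275  0.1102  1.0128 -0.4287] [-0.464   0.5518  0.0131  1.7875  0.1186  0.8426 -0.4485]
-1 [-1.298   0.8474  1.3444  1.78   -0.7718  1.2286 -2.8053] [-1.279   1.0327  1.3357  1.8393 -0.9881  1.1886 -2.6792]
```

```bash
python3 - <<'E'
from h import *
np.set_printoptions(precision=4,suppress=True)
R,b=frame(-.1025); start=np.load("start.npy")
effector.grasp(5); t=env.sense()["t"]
env.reach(start+[0,0,.09],R); print(t,env.sense()["t"])
env.movel(start,R,rate=.15); env.pause(.2); f0=F(); print(env.sense()["t"],f0)
p=start.copy()
for i in range(8):
    p=p-b*.003; env.movel(p,R,rate=.04); f=env.sense()["wrist_force"]-f0; print(i,env.sense()["t"],f@b, f[2])
    if f@b>.6: break
np.save("p.npy",p); shot("side","s1"); print(barfit(shot("top","t1")[1],hi=.15), (p-EDGE)@YAW)
E
```

```text
5.7833 6.1167
7.0667 [-0.61 -0.49 -0.14]
0 7.3167 0.8935711013699987 -0.49594771754747025
(np.float64(-0.10292919709798383), np.float64(0.13337174996229012), array([0.0013, 0.0004]), np.float64(-0.14987951204615477), np.float64(0.14992876431339752)) 0.21488125885731443
```

```bash
cat >> h.py <<'E'
def small_s(d):
    P,_,_=cloud("top",d); r=P-EDGE; s=r@YAW; t=r@XS
    m=(abs(t)<.009)&(s<-.1)&(s>-.3)&(P[:,2]>.10)&(P[:,2]<.17); return np.sort(s[m])[3]
E
python3 - <<'E'
from h import *
np.set_printoptions(precision=4,suppress=True)
R,b=frame(-.1025); p=np.load("p.npy"); f0=np.array([-.61,-.49,-.14])
for st in (.198,.188):
    p=p-b*(((p-EDGE)@YAW)-st)/(b@YAW); env.movel(p,R,rate=.04)
    fs=[]; 
    for k in range(3): fs.append(env.sense()["wrist_force"]-f0); env.pause(.03)
    d=shot("top","t2_%d"%(st*1000))[1]
    print(env.sense()["t"],np.mean(fs,0)@b,np.mean(fs,0)[2],small_s(d),barfit(d,hi=.13))
np.save("p.npy",p); shot("side","s2")
print(env.sense()["ee_pos"]-p)
E
```

```text
8.1417 0.5189450092490503 -0.41961608504383685 -0.17109694011594745 (np.float64(-0.1028750455108736), np.float64(0.13336807883503554), array([0.0021, 0.0004]), np.float64(-0.12989660150050547), np.float64(0.12933314114680944))
8.6917 0.8034418072676409 -0.1387617550922162 -0.1802329640329807 (np.float64(-0.10194562314481101), np.float64(0.1331459885516218), array([0.0019, 0.0007]), np.float64(-0.1297014849179958), np.float64(0.12959810964708038))
[ 0.     -0.0001 -0.    ]
```

View pics/s2.png

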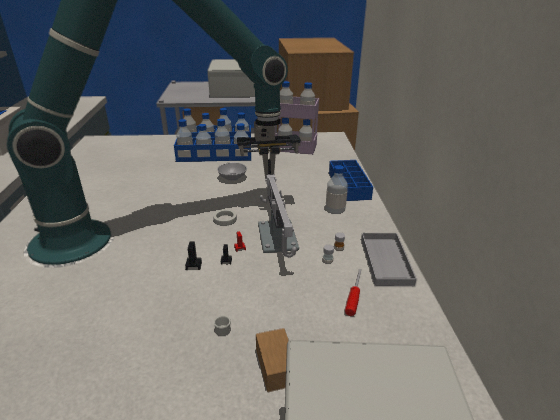

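The finger at (268,175) is against the big end, and the bar has moved about 16 mm while staying on its stop. Next I'll step-push, drawing back to check the tilt each time.

```bash
python3 - <<'E'
from h import *
np.set_printoptions(precision=4,suppress=True)
R,b=frame(-.1025); p=np.load("p.npy")
def to(st,rate=.04):
    global p
    p=p-b*(((p-EDGE)@YAW)-st)/(b@YAW); env.movel(p,R,rate=rate)
st=.188+.003-.010
while st>.126:
    to(st); c=st; to(st+.004,.06); env.pause(.35)
    d=shot("top")[1]; a=barfit(d,hi=.13); print(round(st,4),round(env.sense()["t"],2),small_s(d),a[0],a[1])
    np.save("c.npy",c)
    if a[0]>-.09: break
    st-=.003
np.save("p.npy",p)
env.pause(1); d=shot("top","t3")[1]; print(small_s(d),barfit(d,hi=.13),env.sense()["t"])
E
```

```text
0.181 9.72 -0.18608489314729995 -0.09861945240469837 0.13335976541924907
0.178 10.69 -0.19110954261357563 -0.09875846257529632 0.1332254328604051
0.175 11.67 -0.1936015291618383 -0.09928693340184602 0.13349504070241194
0.172 12.64 -0.1969607636347162 -0.10282594421340548 0.1333469372729911
0.169 13.62 -0.19949847790915773 -0.09963587693442127 0.13335455867877072
0.166 14.59 -0.20340542033043474 -0.09974354833619122 0.13348939342835864
0.163 15.57 -0.20578319654152646 -0.10103068070279762 0.1332216497289641
0.16 16.54 -0.20924676869874406 -0.0651349534044148 0.13349573506846005
-0.21027690514481834 (np.float64(-0.03583888945453665), np.float64(0.1333219038625587), array([0.0085, 0.0016]), np.float64(-0.1299457519871427), np.float64(0.12986812276428955)) 17.5917
```

```bash
python3 - <<'E'
from h import *
for i in range(3):
    env.pause(.7); d=shot("top","t4")[1]; print(env.sense()["t"],small_s(d),barfit(d,hi=.13))
E
```

```text
18.3417 -0.20977731137639813 (np.float64(-0.04555583052631858), np.float64(0.13349361019110398), array([0.00821193, 0.0015545 ]), np.float64(-0.12940449312741945), np.float64(0.12993248555074854))
19.0917 -0.20997977938727866 (np.float64(-0.04123100787689529), np.float64(0.13337537874841032), array([0.00835709, 0.00154996]), np.float64(-0.12979512435475654), np.float64(0.1298660637286344))
19.8417 -0.21016087468297168 (np.float64(-0.04064244691066971), np.float64(0.13348131937034752), array([0.00747404, 0.0015426 ]), np.float64(-0.12990065911294235), np.float64(0.129539785451617))
```

```bash
cat >> h.py <<'E'
def pt(x,tilt,zo=-.010):
    R,b=frame(tilt); return EDGE+b*x-R[:,2]*zo, R
E
python3 - <<'E'
from h import *
R,b=frame(-.041)
for x,r in((.1675,.08),(.1594,.03),(.1655,.06)):
    p,R=pt(x,-.041); env.movel(p,R,rate=r)
for i in range(4):
    env.pause(.5); d=shot("top","t5")[1]; print(env.sense()["t"],small_s(d),barfit(d,hi=.13))
E
```

```text
21.3333 -0.21231870839258896 (np.float64(0.047254719289468824), np.float64(0.13356034334444458), array([0.00658842, 0.00158348]), np.float64(-0.128702474921766), np.float64(0.12944535436404112))
21.8833 -0.21171423040088105 (np.float64(0.018619950379874784), np.float64(0.13360528710537345), array([0.00598234, 0.00161368]), np.float64(-0.12829055680032386), np.float64(0.12947541756512307))
22.4333 -0.21211745890846392 (np.float64(0.018303181350155656), np.float64(0.1334143037471578), array([0.00535191, 0.0015813 ]), np.float64(-0.12839660865333746), np.float64(0.12945157872574276))
22.9833 -0.21204350096264737 (np.float64(0.01845706987531431), np.float64(0.13352467251097508), array([0.00560251, 0.00159691]), np.float64(-0.12967233639827297), np.float64(0.12955352433242692))
```

```bash
python3 - <<'E'
from h import *
np.set_printoptions(precision=4,suppress=True)
im,d=shot("top"); ims,ds=shot("side"); print(env.sense()["t"])
for n,dd in(("top",d),("side",ds)):
    P,_,_=cloud(n,dd); r=P-EDGE; s=r@YAW; t=r@XS
    m=(abs(t-.0016)<.006)&(P[:,2]>.112)&(P[:,2]<.16)
    for lo in np.arange(-.22,.16,.03):
        k=m&(s>lo)&(s<lo+.03); print(n,round(lo+.015,3),k.sum(),np.median(P[k,2]) if k.any() else 0)
    for nm,z in(("base",.012),("table",0)):
        k=(abs(P[:,2]-z)<.006)&(abs(r[:,0])<(.04 if z else .3))&(abs(s)<(.07 if z else .3)); c=np.linalg.lstsq(np.c_[s[k],t[k],np.ones(k.sum())],P[k,2],rcond=None)[0]; print(n,nm,c,k.sum())
w=cv2.resize(np.ascontiguousarray(ims[140:260,210:350]),None,fx=5,fy=5,interpolation=cv2.INTER_CUBIC); cv2.imwrite("pics/s5c.png",w[:,:,::-1])
E
```

```text
23.0833
top -0.205 33 0.13074933537934474
top -0.175 42 0.13087038597450706
top -0.145 42 0.13052483347734734
top -0.115 39 0.1318340906933022
top -0.085 40 0.13126688109568208
top -0.055 43 0.13256375440953594
top -0.025 44 0.13334697349500468
top 0.005 40 0.13437793977965573
top 0.035 40 0.1341428597738168
top 0.065 46 0.13422022179431614
top 0.095 41 0.13507057367915287
top 0.125 40 0.13741498505460492
top 0.155 6 0.13685908915367073
top base [-0.004  -0.0026  0.0126] 561
top table [-0.0008  0.0009  0.0006] 24527
side -0.205 61 0.13009005941776552
side -0.175 35 0.1321383454027284
side -0.145 34 0.13273416037356767
side -0.115 31 0.1330501367902691
side -0.085 34 0.13383426031698026
side -0.055 26 0.13458276239852357
side -0.025 26 0.13507574121603444
side 0.005 25 0.13589699360931462
side 0.035 21 0.13582136214496654
side 0.065 21 0.13657566262187348
side 0.095 20 0.1374968924154777
side 0.125 22 0.13847309626890197
side 0.155 36 0.1463172291153828
side base [0.0078 0.0025 0.0146] 381
side table [-0.0002  0.0009  0.0027] 22113
```

View pics/s5c.png

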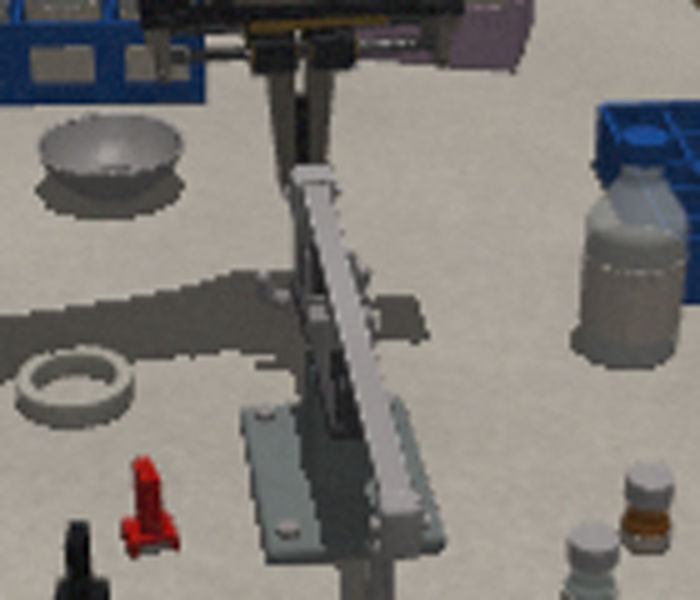

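The crop shows the bar nearly level but about 0.018 rad high at the big end, just past balance. I'll nudge it back from the small end in sub-millimetre steps.

```bash
python3 - <<'E'
from h import *
np.set_printoptions(precision=4,suppress=True)
p,R=pt(.172,-.041); env.movel(p,R,rate=.1)
env.movel(p+[0,0,.12],R,rate=.25)
a=barfit(hi=.15); print(a,env.sense()["t"]); tl=a[0]
p,R=pt(-.230,tl); 
print(solver.inverse_kinematics(p+[0,0,.12],R)); env.reach(p+[0,0,.12],R); print(env.sense()["t"],env.sense()["joint_positions"])
env.movel(p,R,rate=.2); print(env.sense()["t"],barfit(hi=.15))
E
```

```text
(np.float64(0.023153894206063588), np.float64(0.13348369887316675), array([0.0045, 0.0015]), np.float64(-0.14899703200350134), np.float64(0.1444001517251676)) 24.0167
[ 0.2514  0.462   0.1189  1.5795 -0.0823  1.1142  0.48  ]
25.5083 [ 0.2499  0.4622  0.1171  1.5798 -0.0826  1.1142  0.4796]
26.2583 (np.float64(0.02264403460358321), np.float64(0.13357336740133874), array([0.0053, 0.0016]), np.float64(-0.1488305660036883), np.float64(0.14439309546687853))
```

```bash
python3 - <<'E'
from h import *
np.set_printoptions(precision=4,suppress=True)
tl=.0225; x=-.2225; 
while x<-.216:
    p,R=pt(x,tl); env.movel(p,R,rate=.05); p,R=pt(x-.004,tl); env.movel(p,R,rate=.06); env.pause(.3)
    a=barfit(hi=.15); print(round(x,4),round(env.sense()["t"],2),a[0],a[2])
    if abs(a[0]-.0225)>.010: break
    x+=.0008
env.pause(.8); print(env.sense()["t"],x,barfit(hi=.15))
E
```

```text
-0.2225 27.21 0.015383335941223932 [0.0063 0.0016]
-0.2217 28.06 0.0019950893487893375 [0.0055 0.0016]
28.8583 -0.2217 (np.float64(0.006728665281081843), np.float64(0.13361746997140234), array([0.0063, 0.0015]), np.float64(-0.14888247448068578), np.float64(0.14476842468654863))
```

```bash
python3 - <<'E'
from h import *
np.set_printoptions(precision=4,suppress=True)
tl=.004; x=-.2209
p,R=pt(x,tl); env.movel(p,R,rate=.05); p,R=pt(x-.006,tl); env.movel(p,R,rate=.08); env.pause(.8)
d=[barfit(hi=.15) for i in range(3)]; print(env.sense()["t"],[a[0] for a in d],d[0][1:])
E
```

```text
30.3833 [np.float64(-0.022046459308252768), np.float64(-0.018183846681482776), np.float64(-0.01643888508375203)] (np.float64(0.1336120326021058), array([0.0023, 0.0016]), np.float64(-0.1486150496973398), np.float64(0.14691423002631693))
```

```bash
python3 - <<'E'
from h import *
for i in range(3):
    env.pause(.5); a=[barfit(hi=.15)[0] for i in range(3)]; print(env.sense()["t"],a)
E
```

```text
31.0333 [np.float64(-0.015282807036989565), np.float64(-0.01512172609324017), np.float64(-0.01527412478278098)]
31.6833 [np.float64(-0.019285207911497466), np.float64(-0.02068628175899352), np.float64(-0.018667245922935914)]
32.3333 [np.float64(-0.014416967663532931), np.float64(-0.016345955348522054), np.float64(-0.016678975984938584)]
```

```bash
python3 - <<'E'
from h import *
np.set_printoptions(precision=4,suppress=True)
p,R=pt(-.227,-.016); env.movel(p+[0,0,.09],R,rate=.3)
p,R=pt(.170,-.016); env.reach(p+[0,0,.09],R); env.movel(p,R,rate=.25)
x=.1607; p,R=pt(x,-.016); env.movel(p,R,rate=.04); p,R=pt(x+.006,-.016); env.movel(p,R,rate=.08); env.pause(.7)
print(env.sense()["t"],[barfit(hi=.12)[0] for i in range(3)])
env.movel(p+[0,0,.10],R,rate=.3)
a=[barfit(hi=.15) for i in range(3)]; print(env.sense()["t"],[i[0] for i in a],a[0][2],a[1][2],np.mean([i[1] for i in a]))
E
```

```text
36.1167 [np.float64(0.013970624934987819), np.float64(0.01271440676267677), np.float64(0.006758810714849638)]
36.9 [np.float64(0.0066245108219835725), np.float64(0.011401444308144834), np.float64(0.01221235753975358)] [0.0001 0.0016] [0.0005 0.0017] 0.1335285339635641
```

```bash
python3 - <<'E'
from h import *
np.set_printoptions(precision=4,suppress=True)
R=np.array([[0,1,0],[1,0,0],[0,0,-1.]])
c=np.array([.4460,-.1205,.027])
env.reach(c+[0,0,.10],R); print(env.sense()["t"],env.sense()["joint_positions"])
effector.release(); print(env.sense()["t"]); a=[barfit(hi=.2)[0] for i in range(3)]; print(a)
env.movel(c,R,rate=.2); effector.grasp(10); S=env.sense(); print(S["t"],S["gripper_width"],S["grasp_force"])
env.movel(c+[0,0,.16],R,rate=.25); S=env.sense(); print(S["t"],S["gripper_width"],S["grasp_force"])
im,d=shot("side","s6"); w=cv2.resize(np.ascontiguousarray(im[130:280,170:330]),None,fx=4,fy=4,interpolation=cv2.INTER_CUBIC); cv2.imwrite("pics/s6c.png",w[:,:,::-1]); np.savez("s6.npz",im=im,d=d)
E
```

```text
38.1 [ 0.0547  0.2761  0.1548  2.1327 -0.0633  0.7358  0.2524]
39.475
[np.float64(0.010978952227003473), np.float64(0.011284058689752654), np.float64(0.013499813088757279)]
41.4833 0.009727241348415573 9.999956851825118
42.275 0.009832568724833153 9.99997260980308
```

View pics/s6c.png

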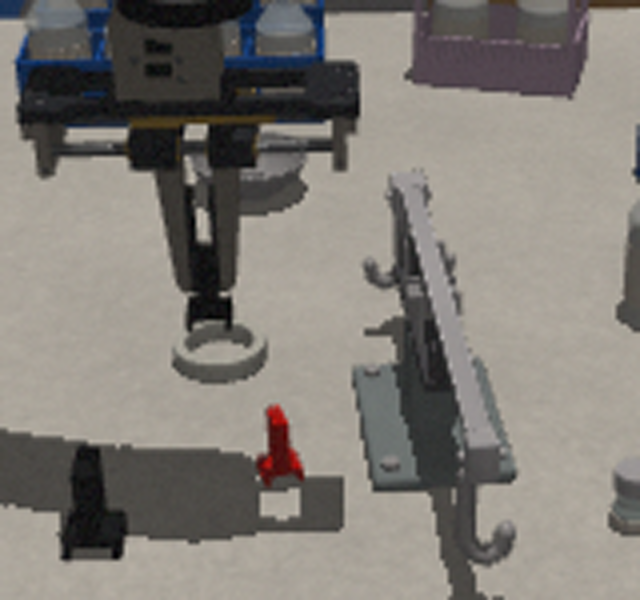

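The picture shows the clip held upright between the fingers at (210,310) in the crop. I'll measure its offset from the TCP offline.

```bash
python3 - <<'E'
from h import *
np.set_printoptions(precision=4,suppress=True)
a=np.load("s6.npz"); S=env.sense(); T=np.array(S["ee_pos"]); print(T,S["tcp_rot"].ravel())
P,u,v=cloud("side",a['d']); r=P-T
m=(abs(r[:,0])<.03)&(abs(r[:,1])<.04)&(r[:,2]>-.04)&(r[:,2]<.0)
q=r[m]; print(m.sum(),q.min(0),q.max(0))
for lo in np.arange(-.034,.0,.004):
    k=q[(q[:,2]>=lo)&(q[:,2]<lo+.004)]
    if len(k): print(round(lo,3),len(k),k[:,0].min(),k[:,0].max(),np.percentile(k[:,1],[0,10,50,100]))
# predicted pixel corners of saddle vs dark pixels
for nm,p in(("legsL",[-.0135,-.012,-.027]),("legsR",[.0135,-.012,-.027]),("topL",[-.0135,-.012,-.015]),("topR",[.0135,-.012,-.015])): print(nm,proj("side",T+np.array(p)))
g=a['im'].sum(2); 
for row in range(198,214): print(row,g[row,212:232])
E
```

```text
[ 0.4448 -0.1202  0.1855] [-0.0001  1.     -0.0029  1.      0.0001  0.0005  0.0005 -0.0029 -1.    ]
77 [-0.0137 -0.0126 -0.0242] [ 0.0131  0.0144 -0.0003]
-0.026 2 -0.012046214407038236 -0.010507939203073358 [-0.0079 -0.0067 -0.0021  0.0037]
-0.022 7 -0.01178565485822436 0.01267310013136591 [-0.0126 -0.0121 -0.0111 -0.0066]
-0.018 11 -0.011402696584784155 0.012676678426340071 [-0.0101 -0.009  -0.0082  0.0108]
-0.014 43 -0.013745705073057224 0.01308491405163864 [-0.0113 -0.0102 -0.003   0.0144]
-0.01 4 -0.0036559100252771537 0.0034722232867568925 [-0.0094 -0.0093 -0.0089 -0.0083]
-0.006 8 -0.0034150979945995474 0.003961960532525122 [-0.0113 -0.0104 -0.0094 -0.0072]
-0.002 2 -0.003363570137440375 0.004030752799307091 [-0.0088 -0.0086 -0.0078 -0.0067]
legsL [[216.3996 214.3116]]
legsR [[227.5428 214.0117]]
topL [[216.0354 210.0846]]
topR [[227.2472 209.7895]]
198 [494 328 162 155 159 112  67  48  54  46  44  55  61 157 158 158 158 404
 496 497]
199 [485 397 174 156 165 133  68  54  40  47  61  80  52 166 175 159 166 491
 501 496]
200 [487 483 174 166 157 139  80  69  39  49  64  42  55 
[... 460 characters left out ...]
487]
206 [481 488 486 489 395  76  58  32  48  59  67  75  49  72  46  39 385 491
 503 499]
207 [471 482 479 480 378  79  72  42  66  56  68  73  43  63  52  38 371 491
 493 493]
208 [469 481 480 486 292  76  63  53  55  71  30  62  52  58  62  62 374 490
 503 489]
209 [476 488 493 489 274  80  53  54  78  52  41  43  36  41  59  44 366 475
 491 477]
210 [483 483 491 494 272  65 149 250 247 350 353 340 300 303 165  61 439 484
 481 481]
211 [483 477 480 487 279  78 351 462 401 292 274 264 265 258 122  66 274 291
 339 455]
212 [479 482 487 479 367 102 297 289 258 254 244 252 250 243 157 140 241 243
 251 263]
213 [484 494 486 483 472 301 251 242 249 243 240 249 227 229 221 229 230 239
 232 219]
```

```bash
python3 - <<'E'
from h import *
np.set_printoptions(precision=4,suppress=True)
a=np.load("s6.npz"); g=a['im'].astype(int).sum(2)
for s in(-.1,-.08,-.06,.05,.08,.1):
    # across profile on top face at z=.133+.01*s
    t=np.arange(-.02,.0201,.001); P=EDGE+np.outer(t,XS)+YAW*s; P[:,2]=.133+.01*s
    uv=proj("side",P).astype(np.float32); pr=cv2.remap(g.astype(np.float32),uv[:,0],uv[:,1],cv2.INTER_LINEAR).ravel()
    print(s,pr.astype(int)[::1])
im,d=shot("top"); g=im.astype(int).sum(2)
for s in(-.1,-.08,-.06,.05,.08,.1):
    t=np.arange(-.02,.0201,.001); P=EDGE+np.outer(t,XS)+YAW*s; P[:,2]=.133+.01*s
    uv=proj("top",P).astype(np.float32); pr=cv2.remap(g.astype(np.float32),uv[:,0],uv[:,1],cv2.INTER_LINEAR).ravel()
    print("top",s,pr.astype(int)[::1])
print(barfit(d)); print([ (x["at"],x["score"]) for x in tip_of("top","edge")[:1]])
E
```

```text
-0.1 [203 201 200 174 134 102 121 141 140 123 104 121 140 194 309 416 439 443
 445 446 447 447 446 445 442 439 438 437 437 413 390 398 436 474 480 484
 486 485 485 485 486]
-0.08 [201 209 219 201 158 110 105 105 104 101  99 111 129 157 290 411 468 460
 453 450 448 447 446 445 444 444 445 454 462 470 476 482 485 488 488 484
 480 480 480 481 479]
-0.06 [193 198 202 207 213 219 203 179 163 163 164 169 179 187 278 393 469 460
 451 449 450 451 452 452 452 450 448 448 446 442 446 450 456 466 476 482
 485 488 490 492 493]
0.05 [347 298 249 199 183 166 158 190 222 228 188 150 156 219 279 337 388 440
 456 458 460 460 460 460 458 456 456 466 476 485 486 487 487 486 484 484
 486 487 488 489 490]
0.08 [488 479 431 383 336 290 244 214 212 208 205 202 199 241 322 403 437 445
 453 454 454 454 454 453 452 451 450 450 454 457 460 471 481 493 492 491
 490 489 488 487 488]
0.1 [480 458 432 401 345 282 220 219 223 227 221 214 206 259 319 383 403 424
 441 445 449 453 453 453 453 451 448 442 407 371 349 392 439 479 483 486
 489 488 486 485 486]
top -0.1 [254 246 243 239 238 238 239 241 243 244 293 370 446
[... 496 characters left out ...]
8 245 259 258 258 244 198 152 124 128 132 195 362 528 620
 624 628 629 626 624 625 628 631 633 635 637 560 453 356 345 370 395 420
 446 472 498 528 558]
top 0.08 [258 248 238 234 230 226 212 199 187 197 205 213 237 265 302 413 519 604
 610 616 621 621 622 622 621 620 622 629 637 623 583 544 530 535 539 542
 545 548 548 548 547]
top 0.1 [254 237 233 236 239 238 236 235 235 235 235 288 340 396 472 551 633 628
 625 622 622 622 621 618 614 611 606 601 586 542 501 477 504 532 550 551
 553 554 556 559 561]
(np.float64(0.010408169958010338), np.float64(0.13379778125622607), array([0.002 , 0.0016]), np.float64(-0.19995942771352326), np.float64(0.14513399426610094))
[([0.7804, 0.136, -0.0013], 0.63)]
```

```bash
python3 - <<'E'
from h import *
np.set_printoptions(precision=4,suppress=True)
R,b=frame(0.); c=EDGE+XS*.0017+YAW*.0005
def z(h): return np.array([c[0],c[1],h])
env.movel(z(.190),R,rate=.2); env.movel(z(.166),R,rate=.1); env.pause(.2)
f0=np.mean([env.sense()["wrist_force"] for _ in range(1)],0); print(env.sense()["t"],f0,env.sense()["ee_pos"]-z(.166))
im,d=shot("side","s7"); w=cv2.resize(np.ascontiguousarray(im[150:270,220:340]),None,fx=5,fy=5,interpolation=cv2.INTER_CUBIC); cv2.imwrite("pics/s7c.png",w[:,:,::-1]); np.savez("s7.npz",im=im,d=d)
print(barfit(d,"side")[0])
E
```

```text
44.0667 [-0.2755  0.7115 -0.5133] [ 0.0003 -0.0001  0.0006]
0.004684640695639207
```

View pics/s7c.png

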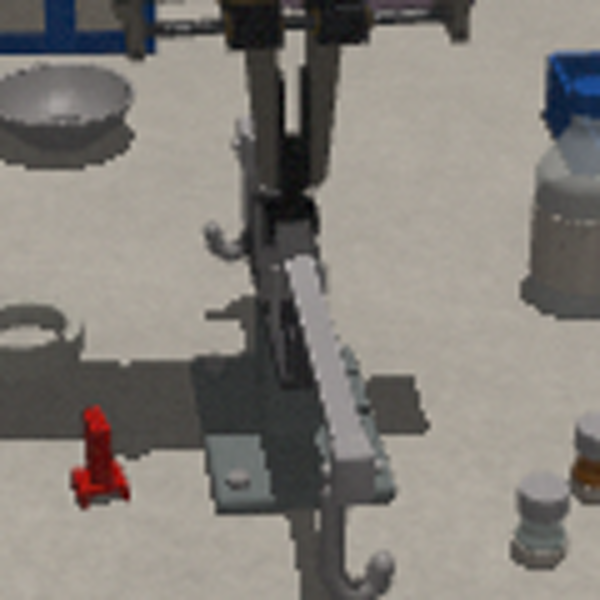

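The crop shows the clip at (290,215) straddling the bar's line with a leg on either side. I'll descend gently.

```bash
python3 - <<'E'
from h import *
np.set_printoptions(precision=4,suppress=True)
R,b=frame(0.); c=EDGE+XS*.0017+YAW*.0005; f0=np.array([-.27,.71,-.51])
for h in(.162,.160,.1585,.157,.1555,.154,.153,.152,.151):
    env.movel([c[0],c[1],h],R,rate=.04)
    f=np.mean([env.sense()["wrist_force"]],0)-f0; print(h,env.sense()["t"],f,env.sense()["ee_pos"][2])
    if f[2]>1.5: break
shot("side","s8"); print(env.sense()["t"],barfit(hi=.2)[0])
E
```

```text
0.162 44.3667 [-0.3544 -1.0755 -0.0671] 0.1617390749249238
0.16 44.6167 [ 1.0154 -2.0947  0.359 ] 0.15981811404874385
0.1585 44.8667 [-0.0705 -1.0937  0.2487] 0.15842416856074146
0.157 45.1167 [ 1.2182 -0.3391  0.4726] 0.15688995280559012
0.1555 45.3667 [ 0.1872 -0.7563 -0.0916] 0.15539711087304894
0.154 45.6167 [ 0.5239 -0.9545  0.4598] 0.15388504727406327
0.153 45.8667 [ 0.4831 -0.8352  1.2774] 0.15299891283778688
0.152 46.1167 [-1.4767 -0.9483  5.5331] 0.15286425210267385
46.1667 0.004653356939876738
```

```bash
python3 - <<'E'
from h import *
np.set_printoptions(precision=4,suppress=True)
R,b=frame(0.); c=EDGE+XS*.0017+YAW*.0005
env.movel([c[0],c[1],.1532],R,rate=.03); effector.release(); print(env.sense()["t"],env.sense()["wrist_force"],barfit(hi=.2)[0])
env.movel([c[0],c[1],.25],R,rate=.12); env.pause(.5)
q=np.array(env.sense()["joint_positions"]); q[0]+=.6; env.goto_joints(q)
for i in range(2):
    im,d=shot("top"); print(env.sense()["t"],barfit(d,hi=.2)); env.pause(.4)
ims,ds=shot("side"); print(barfit(ds,"side")[0],[(x["at"],x["score"]) for x in tip_of("side","eye_top")[:4]])
P,_,_=cloud("top",d); r=P-EDGE; m=(np.hypot(r[:,0],r[:,1])<.03)&(P[:,2]>.155); print("eye s,t",np.mean(r[m]@YAW),np.mean(r[m]@XS),P[m,2].max(),m.sum())
w=np.hstack([cv2.resize(np.ascontiguousarray(x),None,fx=4,fy=4,interpolation=cv2.INTER_CUBIC) for x in(ims[160:280,220:315],im[150:270,215:315])]); cv2.imwrite("pics/f.png",w[:,:,::-1])
E
```

```text
47.725 [-0.3225  0.0351 -0.5982] 0.011055308854173693
50.5917 (np.float64(0.011722998596820938), np.float64(0.1336146763409647), array([0.0019, 0.0016]), np.float64(-0.19942863417181897), np.float64(0.14509924250089704))
51.0417 (np.float64(0.011250718318077614), np.float64(0.13368220499839273), array([0.0023, 0.0017]), np.float64(-0.19940383519270305), np.float64(0.14469146977209293))
0.0065632359486983245 [([0.3601, -0.1344, 0.0722], 0.64), ([0.483, -0.0611, 0.0497], 0.42)]
eye s,t -0.001948842348791488 0.000691307377099046 0.17903385721739262 31
```

View pics/f.png

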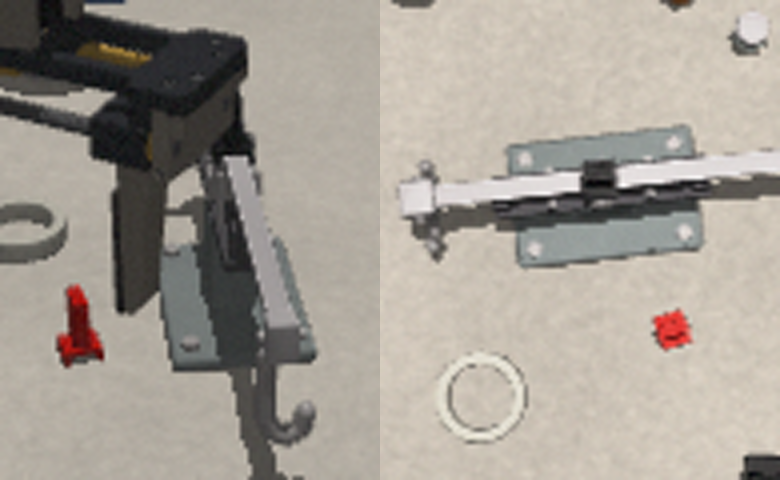

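The clip is seated over the edge at about (598,178) in the top crop. The bar is steady at about 0.01 rad, and the gripper is well clear. Handing in.

```bash
python3 -c "
from h import *
print(workorder.finish_job(), env.sense()['t'])"
```

```text
the job is handed in; nothing more can be done
the job is handed in; nothing more can be done
```

I handed the job in at about 52 s: the bar rests on the knife edge within about 0.01 rad of level, and the small black clip is seated saddle-down about 2 mm from the middle of the edge, with the gripper clear.

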